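# Fetch the check weight from between the reagent bottles

## Robot

A 6-joint arm with a two-finger parallel gripper is mounted at the origin on the work surface. World frame = base frame: x ahead of the robot, y to its left, z up, the work surface at z = 0. Lengths are in m, angles in degrees, forces in N, time in s.
With the tool pointing down it reaches from about 0.225 to 0.725 m from the base axis. Payload 3.1 kg.
Tool frame: the origin (TCP) lies midway between the tips of the shut fingers; the grasp point (between the pads) lies 19 mm behind it (env.tcp_to_grasp is the distance from the TCP to the grasp point, in m); z points along the fingers, y is the line along which they close (so a half turn about z gives the same grasp; the last joint's range is limited). The gripper opens to 85 mm and grips with 20 to 120 N. Pads are 22 mm wide; open, the fingers measure 114 mm over their backs; the gripper's body (76 mm by 85 mm) begins 54 mm behind the grasp point. The pads swing forward as they close: fully open they stand 13 mm farther back than shut.
Start: joints at [69.626, 2.75, 5.684, 92.934, 0, 82.678], TCP at [0.119, 0.511, 0.231] pointing down, gripper open.
Joint ranges: [-166.93, 166.93], [-56.73, 111.36], [-69.38, 81.34], [-121.58, 131.49], [-85.45, 84.26], [-180, 180]. Speed limits (degrees/s): [159.86, 159.86, 180, 180, 180, 180].

## Interface

Orientations are given as a 3x3 rotation matrix whose columns are the frame's x, y, z axes.
In Python, from rig import env, kinematics, readout, viewer gives the robot as it stands. Calls block until the motion is done:
- env.reach(position, orientation): joint-space move of the TCP to a pose.
- env.move_linear(position, vel=0.15, ori=None, force_limit=None): straight line of the TCP; ori=None keeps the orientation; vel is the mean speed in m/s. With force_limit (N) it stops when the force on the tool has changed by that much, and returns True; else False.
- env.set_joints(angles): joint-space move.
- env.command_gripper(opening, effort=None): finger opening in m; effort is the grip in N (None keeps the last); returns when the fingers have stopped.
- env.dwell(seconds).
- kinematics.ik(position, orientation): joint angles nearest the present ones, or None.
- readout.state(): the state.
- viewer.read_camera(name): name is "scene" or "top" or "wrist"; returns (picture, depth): 420x560x3 uint8, blue, green, red; 420x560 float32, m along the optical axis (not along the pixel's ray), 0 where there is no reading.
- viewer.get_calibration(name): a dict with "mtx" (3x3 intrinsics, pixels), "world_to_cam" (4x4, takes a point from world to camera coordinates); the wrist camera has in their place "tool_from_camera" (4x4, takes a point from camera to tool coordinates, whose origin is the TCP and whose axes are the flange's). Camera axes: x right, y up, looking along -z (the intrinsics and any distortion apply to the point x, -y, -z); pixel columns grow to the right and rows downward; lengths in m; the calibration is good to about 2 mm. The wrist camera is an equidistant fisheye: a pixel r from the principal point sees the ray r / f radians off the axis. A picture is of the moment at which its call begins: read the wrist's pose just before it. get_calibration takes no time and is no camera call.
A pose or a line that the arm cannot do raises env.MotionError and nothing moves.
- env.hand_in(): hands the job in; it is judged then, once.
Trained networks look in the newest picture that a camera, given by its name, has taken for a name from the list of things; names that differ only in an ending like _2 or _b are one class to them, and where a whole thing is asked for, a point or a joint stands for the part that bears it (a point fixed in the world has none). Each returns a list of dicts, best first, with "confidence" (0 to 1); they miss things now and then, are a little off and sometimes report something else, mostly with a low value. They report only what shows in the picture. A call takes as long as a camera call.
- viewer.silhouettes(camera, target): "mask" (420x560 bool, what is visible of it) and "location" ([row, column] in pixels, amid what is visible of it).
The state is a dict: "clock": time; "joints": joint angles; "qvel": joint speeds; "joint_efforts": joint torques, N m; "tcp_pos": TCP position; "orientation": TCP orientation; "ft_force": force on the tool from outside, world axes, zero at the start; "wrist_torque": the same for the moment, N m; "grip_width": finger opening in m; "gripper_force": force on a finger pad.
Only numpy, scipy, OpenCV 4.12 (cv2) and the standard library are available. Lean on these libraries where they do the work, as an engineer would, in place of code of your own. Each camera call takes 0.05 s, during which the arm holds its last target. There are 200 camera calls.

## Task

Prepare the balance for its check: first clear the white plastic beaker off the balance and the two reagent bottles from either side of the yellow check-weight case, standing all three upright in the grey side tray, before you move the case. Then fetch the case and set it gently, flat and centred, on the balance pan, and finally put each bottle back, upright, centred and straight, on the mat of its own colour. The beaker stays in the tray; do not knock anything over, and leave the keypad and the flask where they are.

Things in the scene. Friction and masses are not known exactly. Their poses are not given: they have to be found in the camera images.
- bottle_blue: loose sealed white oblong reagent bottle with a blue label band and a blue round screw cap, about 0.2 to 0.5 kg: body 90 (its x) x 56 (its y) x 60 mm high, cap 44 mm diameter rising centrally from 60 to 96 mm height (grip it there). Origin: centre of the underside, z up. At the start it stands on the blue mat, about 10 mm from the yellow case
- bottle_red: loose sealed white oblong reagent bottle with a red label band and a red round screw cap, about 0.2 to 0.5 kg: body 90 (its x) x 56 (its y) x 60 mm high, cap 44 mm diameter rising centrally from 60 to 96 mm height (grip it there). Origin: centre of the underside, z up. At the start it stands on the red mat, about 10 mm from the yellow case
- weight_case: loose closed yellow case with a thin black seam and a small steel disc on top, holding the check weight, about 0.3 to 0.55 kg: 96 (its x) x 48 (its y) x 50 mm high. It must be gripped across the 48 mm, where the bottles leave no room for fingers. Origin: centre of the underside, z up. It stands on the black board, 6 mm above the table, its x along the mats' x
- beaker: loose empty round white plastic beaker, open at the top, 60 mm outer diameter, 80 mm high, wall 3 mm, about 0.1 kg. Origin: centre of the underside, z up. At the start it stands near the middle of the balance pan
- mat_blue: blue rectangular mat, fixed on a black board 6 mm thick: 134 (its x) x 66 (its y) x 2 mm thick, the home of the blue-capped bottle, which stands on it lengthwise (bottle x along mat x, either way round) and leaves 22 mm of it showing at both ends. Origin: centre of the underside, 6 mm above the table; its top is 2 mm above its origin. The two mats lie parallel, centres 124 mm apart, with the yellow case midway between them; which colour is on which side varies
- mat_red: red rectangular mat, fixed on a black board 6 mm thick: 134 (its x) x 66 (its y) x 2 mm thick, the home of the red-capped bottle, which stands on it lengthwise (bottle x along mat x, either way round) and leaves 22 mm of it showing at both ends. Origin: centre of the underside, 6 mm above the table; its top is 2 mm above its origin. The two mats lie parallel, centres 124 mm apart, with the yellow case midway between them; which colour is on which side varies
- tray: fixed grey open side tray, empty at the start: outside 140 (its x) x 260 (its y) x 19 mm high, walls and floor 5 mm thick, so inside 130 x 250 mm; the inner floor is 5 mm above the table. The two bottles and the beaker fit in it side by side along its y (85 mm apart) with the bottles lengthwise along its x. Origin: centre of the underside, z up
- balance: fixed blue bench balance with a rigid square dark steel pan of 124 x 124 mm, whose top is 45 mm above the table. Origin: on the table straight below the pan's centre, z up; the blue housing, 150 mm wide (its y), 38 mm high, reaches from 135 mm on its -x side (display) to 75 mm on its +x side
- keypad: bystander: flat beige keypad, 70 x 120 x 25 mm high, loose on the table. Origin: centre of the underside
- flask: bystander: green stoppered conical flask, 80 mm diameter at the foot, 117 mm high, loose on the table. Origin: centre of the underside

How it is judged:
By the outcome, as a careful person would: the job done as asked, in the order asked, and still so for the second after the job is handed in, with the robot touching nothing.
It also fails if it takes over 144 s, if anything falls off the work surface, if the arm or the gripper's body presses on something with over 40 N, if the wrist force passes 120 N, or if a joint passes its speed limit or range.

## Working session

There is one attempt and no reset: what is moved stays moved. The work goes in short steps, each a Python script; the robot and the scene stay as the last script left them, time stands still between calls to the robot, and variables do not carry over. Pictures are saved under pics/ and viewed, at most 14 in all, crops included, and the job is handed in when it is done.

```bash
ls; mkdir -p pics
python3 - <<'E'
from rig import env,viewer,readout
import cv2,numpy as np
for c in("scene","top"):
    p,d=viewer.read_camera(c); cv2.imwrite(f"pics/{c}0.png",p); np.savez(f"{c}0.npz",p=p,d=d)
    k=viewer.get_calibration(c); print(c,{a:np.round(b,3).tolist() if not isinstance(b,str) else b for a,b in k.items()})
    for n in("bottle_blue","bottle_red","weight_case","beaker","mat_blue","mat_red","tray","balance","keypad","flask"):
        r=viewer.silhouettes(c,n); print(n,[(round(x["confidence"],2),np.round(x["location"]).tolist(),int(x["mask"].sum())) for x in r[:3]])
s=readout.state();print(s["clock"],s["tcp_pos"],s["orientation"])
print(viewer.get_calibration("wrist"))
E
```

```text
pics
scene {'mtx': [[424.579, 0.0, 278.92], [0.0, 424.579, 212.503], [0.0, 0.0, 1.0]], 'world_to_cam': [[-0.043, 0.999, 0.011, 0.05], [-0.805, -0.041, 0.592, 0.462], [0.592, 0.017, 0.806, -1.397], [0.0, 0.0, 0.0, 1.0]]}
bottle_blue [(0.73, [189.0, 307.0], 1046)]
bottle_red [(0.93, [191.0, 257.0], 992), (0.45, [191.0, 415.0], 1031)]
weight_case [(0.81, [194.0, 289.0], 827), (0.29, [277.0, 204.0], 1728)]
beaker [(0.85, [192.0, 417.0], 1036), (0.23, [216.0, 263.0], 302), (0.2, [213.0, 308.0], 311)]
mat_blue [(0.79, [215.0, 308.0], 260)]
mat_red [(0.87, [216.0, 259.0], 247)]
tray [(0.76, [207.0, 163.0], 5105)]
balance [(0.86, [215.0, 411.0], 3630)]
keypad [(0.3, [269.0, 335.0], 1227)]
flask [(0.87, [271.0, 335.0], 1225), (0.52, [214.0, 312.0], 230)]
top {'mtx': [[458.01, 0.0, 282.857], [0.0, 458.01, 206.436], [0.0, 0.0, 1.0]], 'world_to_cam': [[0.009, -1.0, 0.001, -0.028], [0.976, 0.009, 0.218, -0.623], [-0.218, -0.001, 0.976, -1.128], [0.0, 0.0, 0.0, 1.0]]}
bottle_blue [(0.85, [245.0, 254.0], 815)]
bottle_red [(0.96, [242.0, 304.0], 846)]
weight_case [(0.89, [241.0, 279.0], 704)]
beaker
[... 360 characters left out ...]
.51141727 0.23132142] [[-9.74163980e-01  2.25841844e-01  4.81200557e-05]
 [ 2.25841843e-01  9.74163981e-01 -1.86847428e-05]
 [-5.10966218e-05 -7.33448131e-06 -9.99999999e-01]]
{'mtx': array([[325.1922621 ,   0.        , 282.71009294],
       [  0.        , 325.1922621 , 209.10675112],
       [  0.        ,   0.        ,   1.        ]]), 'tool_from_camera': array([[-1.00118625e-03,  9.44343880e-01,  3.28958408e-01,
         8.50910307e-02],
       [ 9.99999498e-01,  9.31879626e-04,  3.68347253e-04,
         1.14038742e-03],
       [ 4.12968354e-05,  3.28958612e-01, -9.44344339e-01,
        -1.43235106e-01],
       [ 0.00000000e+00,  0.00000000e+00,  0.00000000e+00,
         1.00000000e+00]])}
```

Run:
```python
import cv2
a=cv2.imread("pics/top0.png");cv2.imwrite("pics/top0b.png",cv2.resize(a,(800,600)))
```

```text
(no output)
```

View pics/top0b.png

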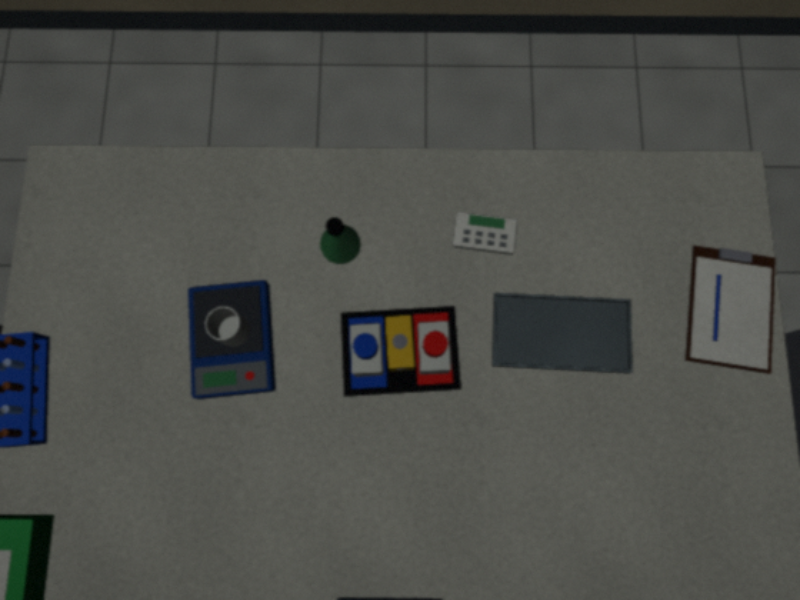

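View pics/scene0.png

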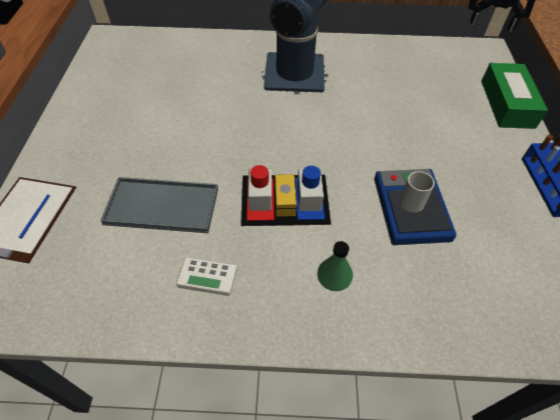

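The top view shows the balance on the left with the beaker off-centre toward its display side. The board is in the middle, with blue left, yellow centre and red right, and the tray is on the right. The far side holds the flask and the keypad, which is clear of the route. Next I'll build a point-cloud helper and get coarse poses from the top-camera depth.

```bash
cat > h.py <<'E'
from rig import env,kinematics,readout,viewer
import numpy as np,cv2
def down(yaw):  # tool z down; closing axis y at angle yaw (deg) in world
    a=np.radians(yaw);y=np.array([np.cos(a),np.sin(a),0]);z=np.array([0,0,-1.]);return np.c_[np.cross(y,z),y,z]
def rays(cam,st=None):
    k=viewer.get_calibration(cam);M=k["mtx"];u,v=np.meshgrid(np.arange(560),np.arange(420))
    x=(u-M[0,2])/M[0,0];y=(v-M[1,2])/M[1,1]
    if cam=="wrist":
        r=np.hypot(x,y)+1e-12;s=np.tan(r)/r;x=x*s;y=y*s
        T=np.eye(4);T[:3,:3]=st["orientation"];T[:3,3]=st["tcp_pos"];W=T@k["tool_from_camera"]
    else: W=np.linalg.inv(k["world_to_cam"])
    d=np.stack([x,-y,-np.ones_like(x)],-1)@W[:3,:3].T
    return W[:3,3],d
def shot(cam,name=None):
    st=readout.state();p,d=viewer.read_camera(cam)
    if name:cv2.imwrite(f"pics/{name}.png",p)
    o,r=rays(cam,st);X=o+r*d[...,None];X[d==0]=np.nan
    return p,X,o,r
def onplane(o,r,z): return (o+r*((z-o[2])/r[...,2])[...,None])[...,:2]
def mask(cam,n):
    r=viewer.silhouettes(cam,n);return (r[0]["mask"],r[0]["confidence"]) if r else (np.zeros((420,560),bool),0)
def rect(xy):  # centre, sizes (long first), yaw of the long side in (-90,90]
    c,(w,h),a=cv2.minAreaRect((xy*1000).astype(np.float32))
    if w<h:w,h,a=h,w,a+90
    return np.round(np.array(c)/1000,4),(round(w,1),round(h,1)),round((a+90)%180-90,1)
E
python3 - <<'E'
from h import *
for c in("top","scene"):
    p,X,o,r=shot(c)
    for n,z in(("bottle_blue",.104),("bottle_red",.104),("weight_case",.056),("beaker",.125),("tray",.019),("balance",.045),("keypad",.025),("flask",.1)):
        m,cf=mask(c,n);P=X[m];P=P[np.isfinite(P[:,0])];t=P[abs(P[:,2]-z)<.006]
        print(c,n,round(cf,2),"zmax",np.round(np.nanpercentile(P[:,2],[5,50,98]),3),"top med",len(t),rect(t[:,:2]) if len(t)>5 else "", "all",rect(P[:,:2]))
E
```

```text
top bottle_blue 0.6 zmax [0.063 0.069 0.107] top med 237 (array([0.5258, 0.0465]), (43.2, 40.0), 0.7) all (array([0.5257, 0.0472]), (91.1, 55.4), 3.0)
top bottle_red 0.76 zmax [0.041 0.069 0.107] top med 237 (array([ 0.5306, -0.0757]), (41.0, 40.1), -0.2) all (array([ 0.5305, -0.0753]), (90.5, 58.1), 2.5)
top weight_case 0.86 zmax [0.05  0.056 0.06 ] top med 663 (array([ 0.5404, -0.0132]), (96.5, 47.6), 4.4) all (array([ 0.5443, -0.0124]), (106.7, 48.7), 4.5)
top beaker 0.65 zmax [0.047 0.08  0.127] top med 100 (array([0.5584, 0.2916]), (58.1, 57.8), -82.7) all (array([0.5579, 0.2911]), (58.7, 58.3), -87.7)
top tray 0.62 zmax [0.001 0.005 0.02 ] top med 612 (array([ 0.5669, -0.3202]), (261.3, 140.9), 87.5) all (array([ 0.569 , -0.3235]), (267.8, 150.2), 87.5)
top balance 0.57 zmax [0.031 0.041 0.049] top med 2575 (array([0.547 , 0.3011]), (206.0, 146.6), 7.5) all (array([0.5513, 0.3092]), (219.9, 164.4), 6.3)
top keypad 0.71 zmax [0.015 0.022 0.028] top med 893 (array([ 0.7614, -0.177 ]), (119.3, 69.5), 82.9) all (array([ 0.762 , -0.1772]), (120.1, 71.7), 82.7)
top flask 0.59 zmax [0
[... 623 characters left out ...]
 0.2922]), (60.5, 57.9), -28.4) all (array([0.5231, 0.3098]), (149.0, 65.6), -27.2)
scene tray 0.89 zmax [0.002 0.005 0.02 ] top med 772 (array([ 0.5693, -0.321 ]), (262.2, 144.8), 87.6) all (array([ 0.5612, -0.3264]), (274.1, 160.4), 87.6)
scene balance 0.78 zmax [0.017 0.041 0.048] top med 2192 (array([0.5529, 0.3004]), (204.7, 145.3), 6.9) all (array([0.5344, 0.2996]), (245.4, 151.5), 6.8)
scene keypad 0.77 zmax [0.013 0.022 0.026] top med 1425 (array([ 0.7666, -0.1769]), (118.2, 68.6), 82.9) all (array([ 0.7671, -0.1769]), (118.7, 69.4), 83.1)
scene flask 0.93 zmax [0.007 0.043 0.118] top med 33 (array([0.754 , 0.1041]), (26.4, 8.9), 77.2) all (array([0.7354, 0.1058]), (96.1, 79.2), 1.9)
```

Run:
```python
from h import *
for nm,x,y in(("bk",.56,.292),("t-",.564,-.405),("t0",.568,-.3205),("t+",.572,-.236),("blue",.528,.046),("red",.5325,-.076),("case",.542,-.013),("pan",.575,.3)):
  for z in(.03,.07,.24):
    o=[]
    for yaw in(0,180,90,-90):
      q=kinematics.ik(np.array([x,y,z]),down(yaw));o.append(None if q is None else [int(q[0]),int(q[3]),int(q[5])])
    print(nm,z,o)
```

```text
bk 0.03 [[21, 72, 111], [21, 72, -68], [21, 72, 21], [21, 72, -158]]
bk 0.07 [[21, 77, 111], [21, 77, -68], [21, 77, 21], [21, 77, -158]]
bk 0.24 [[21, 96, 111], [21, 96, -68], [21, 96, 21], [21, 96, -158]]
t- 0.03 [[-41, 76, 48], [-41, 76, -131], [-41, 76, -41], [-41, 76, 138]]
t- 0.07 [[-41, 80, 48], [-41, 80, -131], [-41, 80, -41], [-41, 80, 138]]
t- 0.24 [[-41, 100, 48], [-41, 100, -131], [-41, 100, -41], [-41, 100, 138]]
t0 0.03 [[-35, 73, 54], [-35, 73, -125], [-35, 73, -35], [-35, 73, 144]]
t0 0.07 [[-35, 77, 54], [-35, 77, -125], [-35, 77, -35], [-35, 77, 144]]
t0 0.24 [[-35, 97, 54], [-35, 97, -125], [-35, 97, -35], [-35, 97, 144]]
t+ 0.03 [[-28, 72, 61], [-28, 72, -118], [-28, 72, -28], [-28, 72, 151]]
t+ 0.07 [[-28, 76, 61], [-28, 76, -118], [-28, 76, -28], [-28, 76, 151]]
t+ 0.24 [[-28, 95, 61], [-28, 95, -118], [-28, 95, -28], [-28, 95, 151]]
blue 0.03 [[-2, 70, 87], [-2, 70, -92], [-2, 70, -2], [-2, 70, 177]]
blue 0.07 [[-2, 74, 87], [-2, 74, -92], [-2, 74, -2], [-2, 74, 177]]
blue 0.24 [[-2, 93, 87], [-2, 93, -92], [-2, 93, -2], [-2, 93, 177]]
red 0.03 [[-15, 70, 74], [-15, 70, -105], [-15, 70, -15], [-15, 70, 164]]
red 0.07 [[-15, 74, 74], [-15, 74, -105], [-15, 74, -15], [-15, 74, 164]]
red 0.24 [[-15, 94, 74], [-15, 94, -105], [-15, 94, -15], [-15, 94, 164]]
case 0.03 [[-8, 70, 81], [-8, 70, -98], [-8, 70, -8], [-8, 70, 171]]
case 0.07 [[-8, 74, 81], [-8, 74, -98], [-8, 74, -8], [-8, 74, 171]]
case 0.24 [[-8, 94, 81], [-8, 94, -98], [-8, 94, -8], [-8, 94, 171]]
pan 0.03 [[21, 73, 111], [21, 73, -68], [21, 73, 21], [21, 73, -158]]
pan 0.07 [[21, 77, 111], [21, 77, -68], [21, 77, 21], [21, 77, -158]]
pan 0.24 [[21, 97, 111], [21, 97, -68], [21, 97, 21], [21, 97, -158]]
```

```bash
cat >> h.py <<'E'
UP=.22
def say(*a):
    s=readout.state();print(*a,"t",round(s["clock"],1),"tcp",np.round(s["tcp_pos"],4),"w",round(s["grip_width"],4),"gf",np.round(s["gripper_force"],1),"F",np.round(s["ft_force"],1))
def pick(x,y,z,yaw,opening,effort):
    env.command_gripper(opening);env.reach([x,y,UP],down(yaw))
    env.move_linear([x,y,z+.03],vel=.15);hit=env.move_linear([x,y,z],vel=.06,force_limit=12)
    env.command_gripper(0.0,effort);say("gripped",hit)
    env.move_linear([x,y,z+.03],vel=.08);env.move_linear([x,y,UP],vel=.2);say("lifted")
def place(x,y,z,yaw,opening,limit=4):
    env.reach([x,y,UP],down(yaw));env.move_linear([x,y,z+.02],vel=.15);env.dwell(.2)
    hit=env.move_linear([x,y,z-.004],vel=.02,force_limit=limit);say("down",hit,"nominal z",z)
    env.command_gripper(opening);env.dwell(.1)
    env.move_linear([x,y,z+.05],vel=.1);env.move_linear([x,y,UP],vel=.25);say("released")
TR=np.array([.568,-.3205]);TY=-2.5
def slot(d,y=None):
    a=np.radians(TY);return TR+d*np.array([-np.sin(a),np.cos(a)])
E
python3 - <<'E'
from h import *
# 1.1 start
pick(.560,.292,.045+.026,0,.085,25)
x,y=slot(-.085);print(x,y);place(x,y,.005+.026,TY,.08)
# look at board
env.reach([.52,-.015,.24],down(90));say()
p,X,o,r=shot("wrist","w1")
for n,z in(("bottle_blue",.104),("bottle_red",.104),("weight_case",.056),("mat_blue",.008),("mat_red",.008)):
    m,cf=mask("wrist",n);P=X[m];P=P[np.isfinite(P[:,0])];t=P[abs(P[:,2]-z)<.006]
    b=P[abs(P[:,2]-.068)<.006]
    print(n,round(cf,2),len(t),rect(t[:,:2]) if len(t)>5 else "",np.round(t.mean(0),4),"body",rect(b[:,:2]) if len(b)>5 else "")
E
```

```text
gripped False t 6.0 tcp [0.5605 0.2922 0.0719] w 0.0602 gf 27.5 F [ 0.  -0.1  1.8]
lifted t 7.2 tcp [0.5595 0.2918 0.2184] w 0.0605 gf 27.4 F [-0.4 -1.2 -1.5]
0.5642923520739463 -0.4054190988344579
down True nominal z 0.031 t 12.1 tcp [ 0.5641 -0.4053  0.0319] w 0.0605 gf 27.8 F [-0.8 -0.2  4.7]
released t 13.9 tcp [ 0.564  -0.4052  0.2183] w 0.08 gf 0.0 F [ 0.3 -0.6 -0.4]
t 15.3 tcp [ 0.5201 -0.0156  0.2393] w 0.08 gf 0.0 F [-0.   0.1 -0.3]
bottle_blue 0.67 0  [nan nan nan] body 
bottle_red 0.86 1651 (array([ 0.5319, -0.0749]), (43.0, 42.9), 82.1) [ 0.5307 -0.0739  0.1044] body (array([ 0.5317, -0.0744]), (89.6, 56.6), 3.2)
weight_case 0.72 3834 (array([ 0.541 , -0.0124]), (95.4, 48.1), 4.5) [ 0.5381 -0.0126  0.0566] body 
mat_blue 0.65 278 (array([0.5273, 0.2729]), (265.9, 160.2), -25.8) [0.5406 0.236  0.0112] body 
mat_red 0.63 1396 (array([ 0.5364, -0.0745]), (134.4, 67.4), 3.8) [ 0.5068 -0.0653  0.0086] body <stdin>:11: RuntimeWarning: Mean of empty slice.
  ret = um.true_divide(
```

View pics/w1.png

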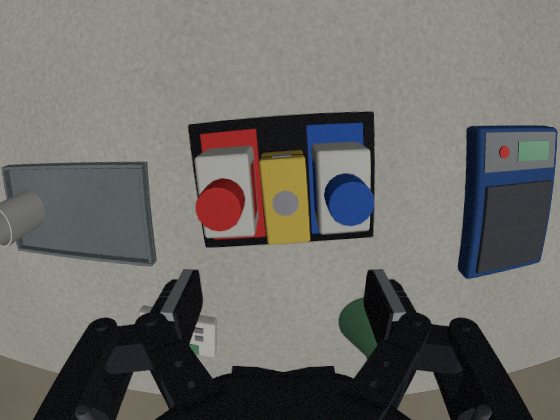

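The wrist view shows the beaker upright in the tray (15,215), the red bottle (225,190), the case (285,195), the blue bottle (343,185) and a clear pan (515,225). The network confused the blue bottle with the balance, so I'll segment it by region and height.

```bash
cat >> h.py <<'E'
def region(X,c,rad,z,tol=.006):
    return (np.hypot(X[...,0]-c[0],X[...,1]-c[1])<rad)&(abs(X[...,2]-z)<tol)
E
python3 - <<'E'
from h import *
p,X,o,r=shot("wrist");np.savez("w1.npz",p=p,X=X)
R={}
for n,c in(("red",(.532,-.075)),("blue",(.528,.046))):
    t=X[region(X,c,.035,.104)];b=X[region(X,c,.06,.068,.005)&(abs(X[...,1]-c[1])<.04)]
    R[n]=rect(t[:,:2]);print(n,R[n],rect(b[:,:2]))
# pan: dark flat points z~.045 
t=X[region(X,(.57,.3),.2,.045,.004)];print("pan",rect(t[:,:2]))
t=X[region(X,(.57,.3),.2,.038,.004)];print("housing",rect(t[:,:2]))
x,y=R["red"][0];s=slot(0)
pick(x,y,.071,3.2,.07,50);place(*s,.068,TY,.065)
x,y=R["blue"][0];s=slot(.085)
pick(x,y,.071,3.2,.07,50);place(*s,.068,TY,.065)
env.reach([.52,-.015,.24],down(90));say()
p,X,o,r=shot("wrist","w2");np.savez("w2.npz",p=p,X=X,o=o,r=r)
E
```

```text
red (array([ 0.532 , -0.0747]), (42.8, 42.5), -71.6) (array([ 0.5319, -0.0748]), (89.4, 56.6), 2.6)
blue (array([0.527 , 0.0481]), (43.0, 42.5), -31.1) (array([0.5268, 0.0484]), (89.3, 56.7), 3.2)
pan (array([0.5458, 0.3007]), (193.2, 134.0), 6.1)
housing (array([0.5488, 0.3029]), (209.2, 150.8), 6.5)
gripped False t 19.1 tcp [ 0.5326 -0.0749  0.0718] w 0.0428 gf 51.6 F [ 0.4 -0.9  1.9]
lifted t 20.4 tcp [ 0.5314 -0.0746  0.2186] w 0.0429 gf 51.1 F [-0.   0.7 -2.8]
down True nominal z 0.068 t 23.5 tcp [ 0.5677 -0.3203  0.0688] w 0.0431 gf 51.6 F [-0.1  0.3  5.5]
released t 25.2 tcp [ 0.5681 -0.3206  0.22  ] w 0.065 gf 0.0 F [ 0.1 -0.6 -0.3]
gripped False t 28.7 tcp [0.5273 0.0481 0.0717] w 0.0432 gf 51.8 F [-2.   0.   3.1]
lifted t 30.0 tcp [0.5264 0.0481 0.2186] w 0.043 gf 51.5 F [-0.8  0.6 -5.1]
down True nominal z 0.068 t 33.2 tcp [ 0.5714 -0.2355  0.0688] w 0.0431 gf 52.2 F [-0.4  0.4  5.3]
released t 34.9 tcp [ 0.5718 -0.2356  0.2201] w 0.065 gf 0.0 F [ 0.8  0.3 -0.4]
t 36.1 tcp [ 0.5196 -0.0153  0.2387] w 0.0648 gf 0.0 F [ 0.2  0.1 -0.7]
```

View pics/w2.png

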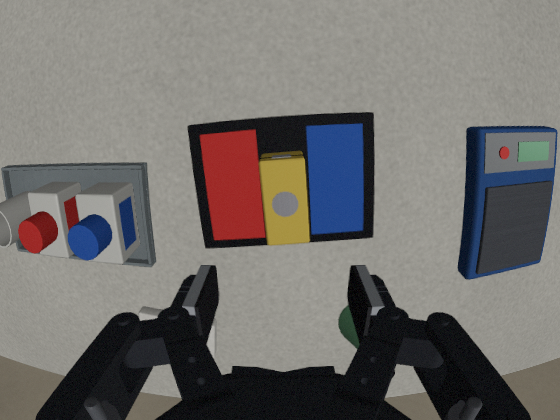

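All three stand upright in the tray, and the mats and case are exposed. I'll measure the mats, case and pan from two opposite yaws so any camera-mount bias cancels.

```bash
cat >> h.py <<'E'
def biggest(m):
    m=cv2.morphologyEx(m.astype(np.uint8),cv2.MORPH_OPEN,np.ones((3,3)))
    n,l,s,_=cv2.connectedComponentsWithStats(m);return l==1+np.argmax(s[1:,4])
def mats(p,o,r):
    h=cv2.cvtColor(p,cv2.COLOR_BGR2HSV);H,S,V=[h[...,i].astype(int) for i in range(3)];P=onplane(o,r,.008);R={}
    near=np.hypot(P[...,0]-.535,P[...,1]+.013)<.14
    for n,hm in(("red",(H<10)|(H>170)),("blue",(H>100)&(H<130))):
        R[n]=rect(P[biggest(hm&(S>120)&(V>50)&near)])
    return R
def pan(p,o,r):
    h=cv2.cvtColor(p,cv2.COLOR_BGR2HSV);S,V=h[...,1].astype(int),h[...,2].astype(int);P=onplane(o,r,.045)
    return rect(P[biggest((S<90)&(V<90)&(np.hypot(P[...,0]-.577,P[...,1]-.305)<.105))])
E
python3 - <<'E'
from h import *
d=np.load("w2.npz");print(mats(d["p"],d["o"],d["r"]),pan(d["p"],d["o"],d["r"]))
def view(c,yaw,f,name):
    env.reach([c[0],c[1],.24],down(yaw));env.dwell(.4);p,X,o,r=shot("wrist",name);np.savez(name+".npz",p=p,X=X,o=o,r=r)
    print(name,f(p,o,r));return p,X
for yaw in(184,4):
    p,X=view((.535,-.013),yaw,mats,f"b{yaw}");t=X[region(X,(.54,-.013),.07,.056,.004)];print("case",rect(t[:,:2]))
for yaw in(6,186):
    p,X=view((.56,.30),yaw,pan,f"p{yaw}");t=X[region(X,(.56,.3),.2,.038,.004)];print("housing",rect(t[:,:2]))
say()
cv2.imwrite("pics/pp.png",np.vstack([cv2.resize(np.hstack([cv2.imread(f"pics/{a}.png") for a in ab]),(800,300)) for ab in(("b184","b4"),("p6","p186"))]))
E
```

```text
{'red': (array([ 0.5367, -0.0744]), (136.1, 68.0), 3.8), 'blue': (array([0.5284, 0.0496]), (135.8, 67.7), 4.0)} (array([0.5783, 0.3054]), (126.2, 123.9), -83.5)
b184 {'red': (array([ 0.5367, -0.0742]), (135.8, 67.7), 3.9), 'blue': (array([0.5282, 0.0505]), (135.8, 67.2), 4.2)}
case (array([ 0.5418, -0.0125]), (95.7, 49.0), 5.2)
b4 {'red': (array([ 0.5363, -0.0746]), (135.6, 67.3), 3.8), 'blue': (array([0.528 , 0.0495]), (135.7, 67.2), 4.0)}
case (array([ 0.5417, -0.012 ]), (96.8, 48.6), 4.7)
p6 (array([0.5786, 0.3078]), (123.0, 123.0), -83.5)
housing (array([0.5488, 0.3044]), (209.7, 149.4), 6.5)
p186 (array([0.5789, 0.307 ]), (122.9, 122.7), 6.6)
housing (array([0.5492, 0.3034]), (209.7, 148.5), 6.5)
t 45.9 tcp [0.56 0.3  0.24] w 0.0651 gf 0.0 F [ 0.3  0.1 -0.5]
```

View pics/pp.png

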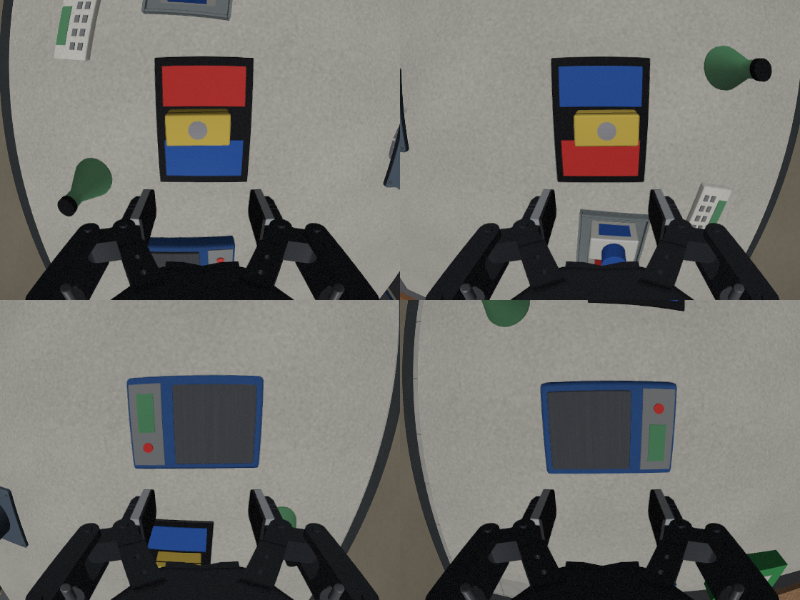

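The two opposed views agree to within 1 mm. The red mat is at (.5365,-.0744) with yaw 3.9, the blue mat at (.5282,.0500), and the pan at (.5787,.3073) with yaw 6.5. Next I'll move the case.

Run:
```python
from h import *
pick(.5417,-.0124,.012,94.4,.072,60)
place(.5787,.3073,.051,96.5,.07)
env.reach([.56,.30,.24],down(6));env.dwell(.3);p,X,o,r=shot("wrist","c1")
t=X[region(X,(.5787,.307),.09,.095,.004)];print("case",len(t),rect(t[:,:2]),t[:,2].mean())
# caps and bodies in the tray
env.reach([.53,-.28,.24],down(90));env.dwell(.3);p,X,o,r=shot("wrist","tr1");np.savez("tr1.npz",p=p,X=X)
for n,c in(("red",(.5677,-.3203)),("blue",(.5714,-.2355))):
    t=X[region(X,c,.035,.101)];b=X[region(X,c,.06,.065,.005)&(abs(X[...,1]-c[1])<.04)]
    print(n,rect(t[:,:2]),rect(b[:,:2]))
say()
cv2.imwrite("pics/ct.png",cv2.resize(np.hstack([cv2.imread(f"pics/{a}.png") for a in("c1","tr1")]),(800,300)))
```

```text
gripped False t 49.6 tcp [ 0.5425 -0.0126  0.0128] w 0.0475 gf 64.0 F [0.3 0.1 2. ]
lifted t 51.2 tcp [ 0.5409 -0.0123  0.2183] w 0.0475 gf 63.6 F [-1.2 -0.8 -3.4]
down True nominal z 0.051 t 54.7 tcp [0.5785 0.3073 0.0518] w 0.0474 gf 64.3 F [1.  0.1 5. ]
released t 56.4 tcp [0.5786 0.3073 0.2195] w 0.0701 gf 0.0 F [ 1.  -0.1 -0. ]
case 5161 (array([0.5779, 0.3083]), (96.9, 48.9), 7.0) 0.09557916451310791
red (array([ 0.5672, -0.3201]), (42.6, 42.3), -53.6) (array([ 0.567 , -0.3201]), (89.7, 55.8), -2.0)
blue (array([ 0.5708, -0.2355]), (42.8, 42.4), 73.2) (array([ 0.5707, -0.2354]), (89.4, 56.2), -1.7)
t 60.6 tcp [ 0.5302 -0.2797  0.24  ] w 0.0703 gf 0.0 F [-0.1  0.5  0.5]
```

View pics/ct.png

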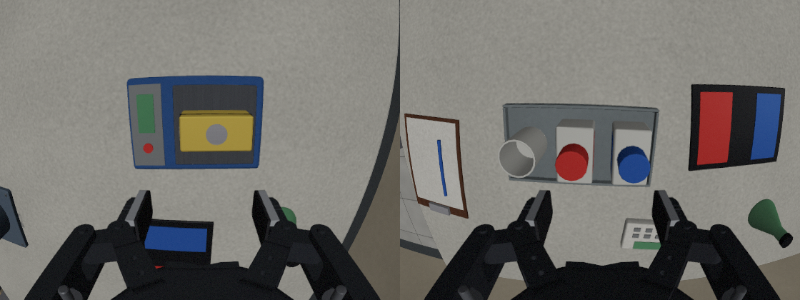

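The case is within 1 mm of the pan's centre, and all three items stand upright in the tray. Now I'll return the bottles.

Run:
```python
from h import *
pick(.5712,-.2355,.068,-1.9,.065,50);place(.5282,.0500,.071,3.9,.065)
pick(.5675,-.3202,.068,-1.9,.065,50);place(.5365,-.0744,.071,3.9,.065)
for yaw in(4,184):
    env.reach([.535,-.013,.24],down(yaw));env.dwell(.3);p,X,o,r=shot("wrist",f"f{yaw}")
    for n,c in(("red",(.5365,-.0744)),("blue",(.5282,.05))):
        t=X[region(X,c,.035,.104)];b=X[region(X,c,.06,.068,.005)&(abs(X[...,1]-c[1])<.04)]
        print(n,rect(t[:,:2]),rect(b[:,:2]))
say();shot("scene","s9")
cv2.imwrite("pics/fin.png",cv2.resize(np.hstack([cv2.imread(f"pics/{a}.png") for a in("f4","s9")]),(800,300)))
```

```text
gripped False t 64.3 tcp [ 0.5713 -0.2357  0.0688] w 0.0423 gf 51.3 F [-1.7 -0.1  2.2]
lifted t 65.6 tcp [ 0.5707 -0.2352  0.2184] w 0.0428 gf 51.5 F [ 0.5  1.  -4.8]
down True nominal z 0.071 t 68.8 tcp [0.5278 0.05   0.0718] w 0.0426 gf 52.2 F [-0.4  0.1  5. ]
released t 70.5 tcp [0.5283 0.05   0.2199] w 0.0648 gf 0.0 F [ 0.2  0.8 -0.2]
gripped False t 74.0 tcp [ 0.5678 -0.3206  0.0689] w 0.0429 gf 51.5 F [-0.2  0.4  1.3]
lifted t 75.3 tcp [ 0.5671 -0.3199  0.2185] w 0.0429 gf 51.1 F [ 0.5 -0.5 -3. ]
down True nominal z 0.071 t 78.3 tcp [ 0.5362 -0.0743  0.0718] w 0.0426 gf 51.7 F [0.1 0.6 5.4]
released t 80.0 tcp [ 0.5366 -0.0744  0.2199] w 0.0651 gf 0.0 F [-0.9 -0.1 -0.4]
red (array([ 0.5358, -0.0737]), (43.3, 43.0), 17.4) (array([ 0.536 , -0.0731]), (89.8, 55.5), 3.7)
blue (array([0.5278, 0.051 ]), (42.6, 42.4), 4.8) (array([0.5277, 0.0505]), (90.7, 56.4), 3.7)
red (array([ 0.536, -0.074]), (42.4, 42.3), -75.0) (array([ 0.5361, -0.074 ]), (90.3, 55.9), 2.9)
blue (array([0.5281, 0.0504]), (43.3, 43.1), -7.5) (array([0.5279, 0.05  ]), (90.7, 55.6), 3.9)
t 83.7 tcp [ 0.535 -0.013  0.24 ] w 0.0649 gf 0.0 F [ 0.3 -0.5 -0.6]
```

View pics/fin.png

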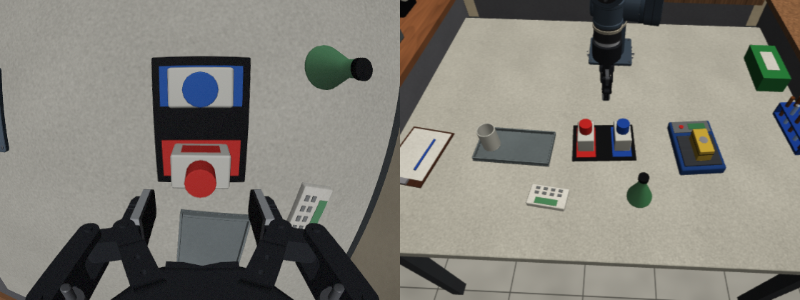

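Both bottles are upright on their own mats, within about 1 mm and 1° of centred. The case is on the pan, the beaker is in the tray, and the flask and keypad haven't been touched.

```bash
python3 -c "
from rig import env
print(env.hand_in())"
```

```text
the job is handed in; nothing more can be done
None
```

The job is handed in at about 84 s of the 144 s allowed: the beaker is upright in the tray, the case is flat and centred on the pan to about 1 mm, and both bottles are upright, centred and straight on their own mats to about 1 mm and 1°.

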